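# Find the index hole of a sample turntable and lock it with its pin

## Task

Lock the sample turntable on its stand: take the orange-headed index pin out of the blue rest, stand it in the hole of the aluminium guide arm and let go, so that it rests loosely on the white disc. Then turn the disc slowly and gently by its black crank handle until the pin drops into the hole in the disc, stop as soon as you feel it catch (do not force the disc against the pin), let go of the handle and press the pin down gently until its head sits flush on the guide arm. Leave the timer and the two bottles where they are.

Things in the scene. Friction and masses are not known exactly. Their poses are not given: they have to be found in the camera images.
- stand: Fixed grey base plate, 20 mm thick, carrying turntable and guide arm. Origin on the turntable's vertical axis at the worktop; x axis towards the guide arm, z up. The plate reaches from x = -92 to +116 mm and y +-75 mm. Base and arm do not move.
- guide_mouth (a point): Centre of the top of the vertical hole through the aluminium guide arm: 65 mm from the turntable's axis along the stand's x, 54 mm above the worktop. The arm is 34 mm wide, from 36 to 54 mm above the worktop, and reaches 50 to 110 mm out from the axis; the hole is 12 mm wide with a 2 mm lead-in chamfer.
- plug (a point): Top of a black friction plug in the 13 mm bore of the base under the guide hole, as built 19 mm above the worktop. It stays where it is left and gives way downward at about 4 N (more if pushed fast: 8 N per m/s), so a dropped pin stops on it 10 to 13 mm short of home and has to be pressed on.
- turntable: Hub and crank handle of the turntable, fixed on its disc: they turn together, both ways, about the stand's vertical axis (friction about 0.06 N m, no stop in use). Origin on the axis at the worktop, x axis along the red pointer. At the start the pointer stands 0.6 to 1.1 rad counterclockwise (from above) of the guide arm, so turn it clockwise.
- crank_grip (a point): Middle of the crank handle's black grip, 45 mm from the axis on the side opposite the pointer, 100 mm above the worktop: an upright round grip 18 mm thick, from 80 to 120 mm above the worktop, on a steel rod 12 mm thick. It does not spin on its rod. The hub in the middle of the disc is 34 mm wide and 52 mm high.
- pointer_tip (a point): Tip of the red pointer at the foot of the hub, 44 mm from the axis, 36 mm above the worktop, on the turntable's x axis. It is only a rough mark, set by hand: the disc's hole lies in its direction give or take 0.35 rad (20 degrees), differently each time.
- disc_top (a point): Centre of the white disc's top, 32 mm above the worktop. Disc 160 mm wide, 10 mm thick, with four sample cups fixed 36 mm from the axis (tops 56 mm up) and ONE hole, 12.5 mm wide, 65 mm from the axis. The pin falls in when the hole is under it within about 1.2 mm (0.02 rad); turn at most 0.25 rad/s. Then the disc is locked and the handle resists; 14 N of the disc against the pin is too much.
- pin: Loose index pin, about 60 g: steel shank 10 mm thick and 48 mm long, foot chamfered to 7 mm, under an orange cylindrical head 20 mm across and 22 mm high. Origin at the middle of the foot, z towards the head. At the start it stands in the blue rest, foot 4 mm and head 52 to 74 mm above the worktop.
- pin_top (a point): Middle of the top of the pin's orange head, 70 mm from its foot. Above the worktop: 102 mm when the pin rests on the disc in the guide (foot at 32 mm; it may lean by up to 0.12 rad), about 86 to 89 mm when it has dropped in, 76 mm when fully home (foot at 6 mm, underside of the head on the guide arm).
- pin_rest: Fixed blue block, 64 x 64 x 38 mm, with a hole 13.5 mm wide and 34 mm deep in its top in which the pin stands. Origin at the middle of its underside.
- timer: White kitchen-style timer, 42 x 66 x 57 mm, a bystander. Origin at the middle of its underside.
- reagent_bottle: White capped bottle with a blue band, 46 mm across, 100 mm high, a bystander. Origin at the middle of its underside.
- dropper_bottle: Small white bottle with a red cap, 28 mm across, 70 mm high, a bystander. Origin at the middle of its underside.

How it is judged:
By the outcome, as a careful person would: the job done as asked, in the order asked, and still so for the second after the job is handed in, with the robot touching nothing.
It also fails if it takes over 72 s, if anything falls off the work surface, if the arm or the gripper's body presses on something with over 40 N, if the wrist force passes 120 N, or if a joint passes its speed limit or range.

## Robot

A 6-joint arm with a two-finger parallel gripper is mounted at the origin on a cart in front of the work surface, level with it; the furniture and walls round the work are solid. World frame = base frame: x ahead of the robot, y to its left, z up, the work surface at z = 0. Lengths are in m, angles in rad, forces in N, time in s.
With the tool pointing down it reaches from about 0.4 to 0.825 m from the base axis. Payload 7 kg.
Tool frame: the origin (TCP) lies on the centre line of the jaws, within the pads' length; the fingertips stand 11 mm ahead of it and the grasp point (between the pads) lies 8 mm behind it; z points along the fingers, y is the line along which they close (so a half turn about z gives the same grasp; the last joint's range is limited). The gripper opens to 88 mm and grips with 3 to 60 N. Pads are 19 mm wide; open, the fingers measure 130 mm over their backs; the gripper's body (78 mm by 193 mm) begins 47 mm behind the grasp point.
Start: joints at [-0.816, 0.359, 0.012, 0, -1.224, -0.288], TCP at [0.304, -0.603, 0.217] pointing down, gripper open.
Joint ranges: [-3.07, 3.07], [-1.43, 2.12], [-1.02, 1.25], [-3.03, 1.67], [-3.05, -0], [-3.03, 3.03]. Speed limits (rad/s): [2.39, 2.39, 3.01, 3.14, 3.14, 3.14].

## Interface

Orientations are given as a unit quaternion [w, x, y, z].
In Python, from workcell import arm, optics gives the robot as it stands. The module is installed in compiled form; this text tells all that it offers.
- The arm moves only by the shell command python3 -m jog 'ROWS'. ROWS is JSON, a list of rows, each an object with "travel": the shift along the tool's x, y, z in m, a list of three; "roll": the turn about the tool's z in rad; "gripper": the closure, from -1 (fully open) to 1 (shut), so that 0 is half open. A call has 1 to 5 rows; each row is the pose to reach, as a shift and turn from the pose commanded when the call began, along the tool's axes at that moment; what a row does not reach only later rows make up. A row lasts 1/12 s, in which the tool goes at most 41.7 mm and 7.16 degrees, less where a joint would pass 70% of its speed; a pose out of reach is approached as far as the arm can. A call with a gripper value outside its range is refused whole. The fingers move at their own pace and stop on an object; the grip force is fixed at half the most. Time passes only in rows, so rows that repeat a pose let the fingers close. It gives the time, the measured TCP pose, the force, the opening and the grip force at its end, in the units of the state.
- arm.get_obs(): the state, without advancing time (a new reading comes with each control period).
- optics.camera(name): name is "scene" or "top"; returns a dict with "frame" (384x512x3 uint8, red, green, blue), "depth" (384x512 float32, m along the optical axis (not along the pixel's ray), 0 where there is no reading), "K" (3x3 intrinsics, pixels), "view" (4x4, takes a point from world to camera coordinates). Camera axes: x right, y down, z forward; pixel columns grow to the right and rows downward; lengths in m; the calibration is good to about 2 mm. A picture is of the moment at which its call begins.
- arm.sign_off(): hands the job in; it is judged then, once.
The state is a dict: "time_s": time; "q": joint angles; "joint_velocities": joint speeds; "joint_efforts": joint torques, N m; "position": TCP position; "ee_rot": TCP orientation; "contact_force": force on the tool from outside, world axes, zero at the start; "moment": the same for the moment, N m; "width": opening from 0.0 (shut) to 1.0 (fully open); "grasp_force": force on a finger pad.
Only numpy, scipy, OpenCV 4.12 (cv2) and the standard library are available. Lean on these libraries where they do the work, as an engineer would, in place of code of your own. Each camera call takes 0.05 s, during which the arm holds its last target. There are 200 camera calls.

## Working session

There is one attempt and no reset: what is moved stays moved. The work goes in short steps, Python scripts to look and compute and a shell command to move; the robot and the scene stay as the last step left them, time stands still between calls to the robot, and variables do not carry over. Pictures are saved under pics/ and viewed, at most 10 in all, crops included, and the job is handed in when it is done.

```bash
mkdir -p pics
cat > h.py <<'E'
import numpy as np, cv2
from workcell import arm, optics
def shot(n):
    c=optics.camera(n); return c
def cloud(c):
    d=c["depth"].astype(float); K=c["K"]; v,u=np.mgrid[:d.shape[0],:d.shape[1]]
    p=np.stack([(u-K[0,2])/K[0,0]*d,(v-K[1,2])/K[1,1]*d,d],-1)
    V=c["view"]; w=(p-V[:3,3])@V[:3,:3]; w[d==0]=np.nan; return w
def proj(c,p):
    q=c["view"][:3,:3]@np.array(p)+c["view"][:3,3]; q=c["K"]@q; return q[:2]/q[2]
def save(c,f): cv2.imwrite("pics/"+f,c["frame"][:,:,::-1])
E
python3 - <<'E'
from h import *
ims=[]
for n in("scene","top"):
    c=shot(n); ims.append(c["frame"]); np.savez(n+"0.npz",**c)
    print(n,c["K"][0,0],np.linalg.inv(c["view"])[:3].round(3).tolist())
a=np.vstack(ims)
cv2.imwrite("pics/a.png",np.hstack([cv2.resize(i,(400,300)) for i in ims])[:,:,::-1])
cv2.imwrite("pics/top.png",cv2.resize(ims[1],(800,600),interpolation=cv2.INTER_CUBIC)[:,:,::-1])
cv2.imwrite("pics/scene.png",cv2.resize(ims[0],(800,600),interpolation=cv2.INTER_CUBIC)[:,:,::-1])
o=arm.get_obs(); print({k:np.round(v,3).tolist() for k,v in o.items()})
E
```

```text
scene 467.69912837496383 [[-0.652, -0.412, 0.637, -0.286], [-0.759, 0.359, -0.544, 0.673], [-0.005, -0.837, -0.547, 0.805]]
top 456.953585412619 [[0.003, -0.996, 0.09, 0.453], [-1.0, -0.006, -0.026, -0.018], [0.026, -0.09, -0.996, 1.52]]
{'time_s': 0.1, 'q': [-0.816, 0.359, 0.011, -0.0, -1.224, -0.288], 'joint_velocities': [-0.001, -0.001, 0.002, 0.001, 0.0, -0.001], 'joint_efforts': [-0.001, -58.416, 29.375, 7.016, 0.01, -0.0], 'position': [0.304, -0.602, 0.216], 'ee_rot': [-0.0, -0.231, 0.973, 0.001], 'contact_force': [0.541, -0.591, -0.701], 'moment': [-0.04, 0.022, -0.02], 'grasp_force': 0.0, 'width': 1.002}
```

View pics/top.png

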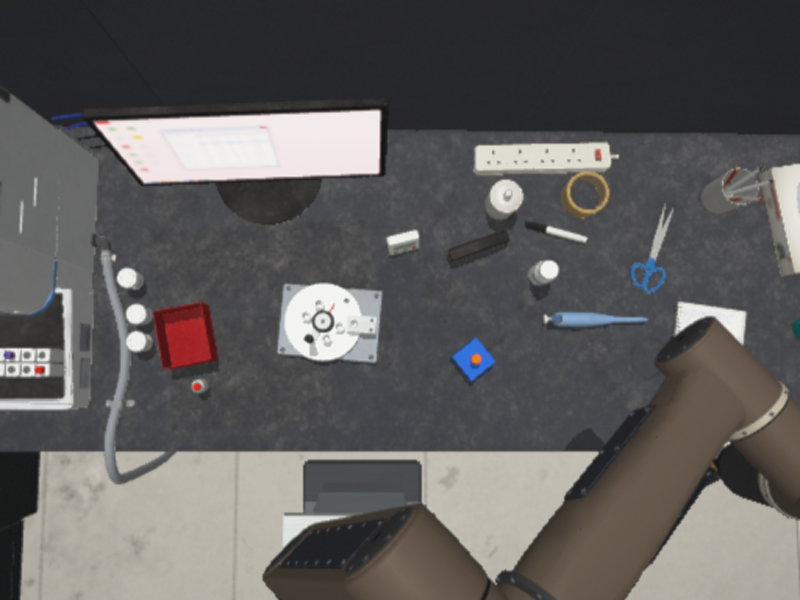

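View pics/scene.png

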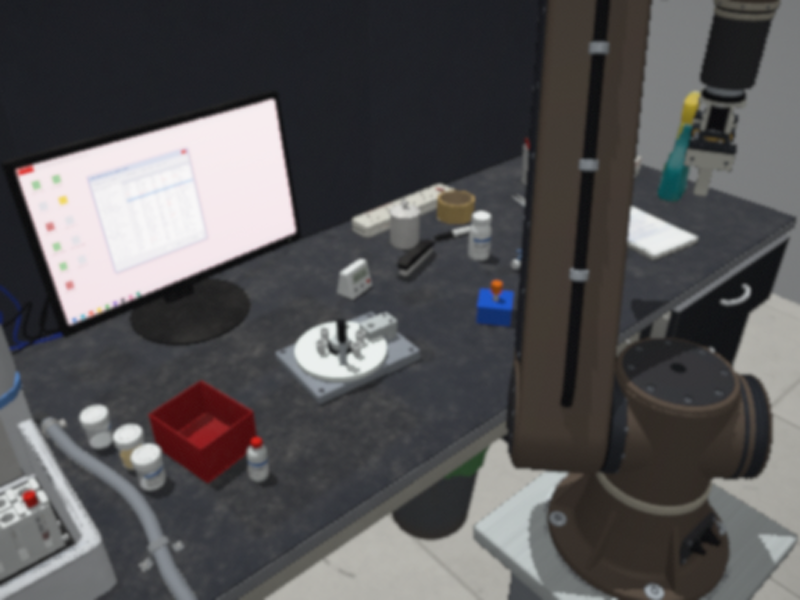

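Top view (800×600 scale): the turntable is at about (323,321), with the guide arm to its right (−y) at (362,325), the crank at (310,345) and the red pointer at (332,308). A dark dot, possibly the disc hole, is at (347,300). The pin in its blue rest is at (475,360). The scene view shows the same layout.

```bash
cat >> h.py <<'E'
def mask(c,name):
    f=c["frame"]; h=cv2.cvtColor(f,cv2.COLOR_RGB2HSV).astype(int); H,S,V=h[...,0],h[...,1],h[...,2]
    return {"orange":(H>4)&(H<18)&(S>170)&(V>120),"blue":(H>105)&(H<125)&(S>150)&(V>60),"red":((H<4)|(H>174))&(S>110)&(V>80),
      "white":(S<25)&(V>190),"black":(V<60),"grey":(S<60)&(V>90)}[name]
def ray(c,uv,z):
    "world point on plane z seen at pixel uv"
    R=c["view"][:3,:3]; o=-R.T@c["view"][:3,3]; d=R.T@np.linalg.inv(c["K"])@[uv[0],uv[1],1]
    return o+d*(z-o[2])/d[2]
E
python3 - <<'E'
from h import *
from scipy import ndimage as nd
for n in("top","scene"):
    c=dict(np.load(n+"0.npz")); w=cloud(c)
    x,y,z=w[...,0],w[...,1],w[...,2]
    for col,box in(("orange",(.3,.7,-.5,0)),("blue",(.3,.7,-.5,0)),("red",(.4,.7,0,.3)),("white",(.4,.75,0,.3))):
        m=mask(c,col)&(x>box[0])&(x<box[1])&(y>box[2])&(y<box[3])
        if col=="white": m&=(abs(z-.032)<.008)
        L,k=nd.label(m)
        for i in range(1,k+1):
            s=L==i
            if s.sum()>4:
                vv,uu=np.nonzero(s); p=w[s]
                print(n,col,s.sum(),"uv",uu.mean().round(1),vv.mean().round(1),"mean",np.nanmean(p,0).round(4),"min",np.nanmin(p,0).round(3),"max",np.nanmax(p,0).round(3))
    # heights
    m=(x>.4)&(x<.72)&(y>-.05)&(y<.3)
    for lo,hi in((.012,.026),(.027,.037),(.048,.06),(.09,.13)):
        s=m&(z>lo)&(z<hi); L,k=nd.label(s)
        for i in range(1,k+1):
            t=L==i
            if t.sum()>5: p=w[t]; vv,uu=np.nonzero(t);print(n,"z",lo,hi,t.sum(),uu.mean().round(1),vv.mean().round(1),p.mean(0).round(4),p.min(0).round(3),p.max(0).round(3))
c=dict(np.load("top0.npz")); f=c["frame"][175:240,170:255]
s=dict(np.load("scene0.npz")); g=s["frame"][190:260,170:275]
cv2.imwrite("pics/b.png",np.vstack([cv2.resize(f,(560,428),interpolation=cv2.INTER_LANCZOS4)])[:,:,::-1])
E
```

```text
top orange 22 uv 304.0 229.5 mean [ 0.4731 -0.2351  0.0737] min [ 0.465 -0.242  0.069] max [ 0.481 -0.228  0.078]
top blue 368 uv 302.0 229.8 mean [ 0.4727 -0.2342  0.0359] min [ 0.429 -0.28  -0.007] max [ 0.517 -0.192  0.048]
top red 5 uv 135.2 227.8 mean [0.4766 0.2989 0.0629] min [0.473 0.298 0.055] max [0.482 0.3   0.067]
top white 1364 uv 205.1 204.8 mean [0.5526 0.0811 0.0318] min [0.474 0.    0.024] max [0.628 0.157 0.04 ]
top white 7 uv 196.0 202.0 mean [0.5615 0.1108 0.0337] min [0.558 0.108 0.029] max [0.565 0.114 0.038]
top white 5 uv 226.8 207.4 mean [0.5446 0.0106 0.0312] min [0.543 0.007 0.029] max [0.546 0.013 0.033]
top white 6 uv 217.0 209.5 mean [0.5373 0.0423 0.0357] min [0.536 0.039 0.03 ] max [0.539 0.045 0.039]
top white 7 uv 208.7 216.6 mean [0.5143 0.0689 0.035 ] min [0.513 0.065 0.03 ] max [0.516 0.074 0.039]
top z 0.012 0.026 337 183.8 204.2 [0.5552 0.152  0.0195] [0.481 0.113 0.012] [0.632 0.173 0.026]
top z 0.012 0.026 583 233.6 208.4 [ 0.5422 -0.0117  0.0198] [ 0.468 -0.045  0.012] [0.62  0.052 0.026]
top z 0.012 0.026 10 221.2 192.0 [0.596  0.0296 0.0194
[... 1854 characters left out ...]
.538 -0.012  0.037]
scene z 0.048 0.06 237 239.9 207.7 [0.5429 0.0072 0.0552] [ 0.525 -0.033  0.048] [0.566 0.053 0.06 ]
scene z 0.048 0.06 72 206.4 215.7 [0.5747 0.099  0.0543] [0.555 0.077 0.048] [0.6   0.122 0.06 ]
scene z 0.048 0.06 28 213.9 217.6 [0.5549 0.0884 0.0536] [0.543 0.076 0.049] [0.568 0.094 0.057]
scene z 0.048 0.06 7 222.6 217.6 [0.5409 0.0697 0.0526] [0.535 0.061 0.05 ] [0.55  0.076 0.054]
scene z 0.048 0.06 41 227.7 221.1 [0.5175 0.0703 0.0541] [0.506 0.06  0.049] [0.529 0.079 0.06 ]
scene z 0.048 0.06 16 219.4 227.2 [0.5103 0.1039 0.0547] [0.508 0.099 0.048] [0.516 0.109 0.06 ]
scene z 0.09 0.13 88 218.5 210.5 [0.5098 0.1043 0.1092] [0.504 0.093 0.091] [0.519 0.111 0.125]
```

View pics/b.png

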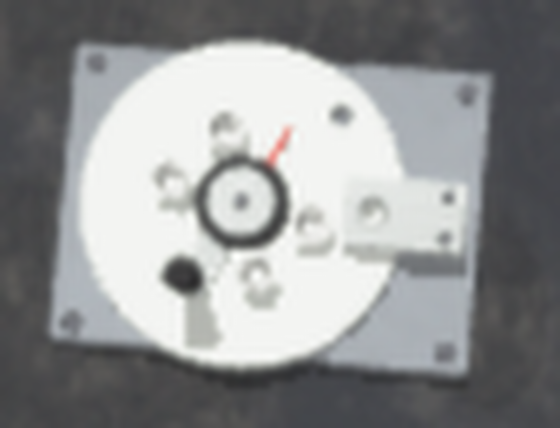

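The crop (6.59× from origin 170,175) shows the hub centre at (241,201), the red pointer tip at (290,128), the disc hole at (342,113), the guide hole at (373,210) and the crank top at (183,274). All of them are clearly visible.

```bash
cat >> h.py <<'E'
def go(p,psi=None):
    "tool-frame travel and roll from the measured pose to world p, with tool y at azimuth psi (deg)"
    from scipy.spatial.transform import Rotation as R
    o=arm.get_obs(); q=o["ee_rot"]; M=R.from_quat([q[1],q[2],q[3],q[0]]).as_matrix()
    az=np.degrees(np.arctan2(M[1,1],M[0,1])); t=M.T@(np.array(p)-o["position"])
    print("travel",t.round(4).tolist(),"az %.1f"%az,"roll %.3f"%(0 if psi is None else -np.radians((psi-az+180)%360-180)), "t",o["time_s"])
E
python3 - <<'E'
from h import *
from scipy.optimize import least_squares
c=dict(np.load("top0.npz"))
px=lambda x,y:(170+(x+.5)/6.588-.5,175+(y+.5)/6.588-.5)
hub=ray(c,px(241,201),.052);hole=ray(c,px(342,113),.032);g=ray(c,px(373,210),.054);pt=ray(c,px(290,128),.036);cr=ray(c,px(183,274),.12)
for n,p in dict(hub=hub,hole=hole,guide=g,ptr=pt,crank=cr).items(): print(n,p.round(4),"r %.4f az %.1f"%(np.hypot(*(p-hub)[:2]),np.degrees(np.arctan2(*(p-hub)[1::-1]))))
# disc edge circle fit from white mask contour
w=cloud(c); m=(mask(c,"white")).astype(np.uint8); m[:, :180]=0; m[:,232:]=0; m[:180]=0;m[235:]=0
cs=max(cv2.findContours(m,cv2.RETR_EXTERNAL,cv2.CHAIN_APPROX_NONE)[0],key=cv2.contourArea)[:,0]
P=np.array([ray(c,p,.032)[:2] for p in cs])
r=least_squares(lambda q:np.hypot(P[:,0]-q[0],P[:,1]-q[1])-q[2],[.55,.078,.08],loss="soft_l1",f_scale=.001); print("disc",r.x.round(4))
print("pin",ray(c,(304,229.5),.074),"scene",ray(dict(np.load("scene0.npz")),(317.6,182),.065))
go([.473,-.235,.13],180)
E
```

```text
hub [0.5504 0.0765 0.052 ] r 0.0000 az 0.0
hole [0.5957 0.0283 0.032 ] r 0.0662 az -46.8
guide [0.5462 0.0121 0.054 ] r 0.0645 az -93.7
ptr [0.5877 0.0538 0.036 ] r 0.0437 az -31.3
crank [0.5118 0.0986 0.12  ] r 0.0445 az 150.2
disc [0.5512 0.0779 0.0796]
pin [ 0.47305928 -0.23503571  0.074     ] scene [ 0.48251787 -0.24284129  0.065     ]
travel [-0.3167, 0.2517, 0.0866] az 116.7 roll -1.104 t 0.1
```

```bash
python3 -m jog '[{"travel":[-0.03,0.025,0],"roll":0,"gripper":0.0},{"travel":[-0.06,0.05,0],"roll":0,"gripper":0.0},{"travel":[-0.09,0.075,0],"roll":0,"gripper":0.0},{"travel":[-0.12,0.1,0],"roll":0,"gripper":0.0},{"travel":[-0.15,0.12,0.02],"roll":0,"gripper":0.0}]'
python3 -m jog '[{"travel":[-0.03,0.025,0],"roll":0,"gripper":0.0},{"travel":[-0.06,0.05,0.01],"roll":0,"gripper":0.0},{"travel":[-0.09,0.075,0.03],"roll":0,"gripper":0.0},{"travel":[-0.12,0.1,0.05],"roll":0,"gripper":0.0},{"travel":[-0.147,0.12,0.066],"roll":0,"gripper":0.0}]'
python3 -m jog '[{"travel":[-0.01,0.006,0],"roll":0,"gripper":0.0},{"travel":[-0.02,0.012,0],"roll":0,"gripper":0.0},{"travel":[-0.02,0.012,0],"roll":0,"gripper":0.0}]'
python3 -c "
from h import *
go([.473,-.235,.057])
c=shot('scene');save(c,'p1.png');f=c['frame'][110:230,250:410];cv2.imwrite('pics/p1c.png',cv2.resize(f,(800,600))[:,:,::-1])"
```

```text
time_s: 0.52
position: [0.3852, -0.4276, 0.2004]
ee_rot: [0.002, -0.231, 0.973, -0.002]
contact_force: [1.3, -1.0, 0.8]
width: 0.681
grasp_force: 0.0
time_s: 0.93
position: [0.4609, -0.2529, 0.1305]
ee_rot: [0.0, -0.231, 0.973, 0.0]
contact_force: [1.1, -0.1, -0.7]
width: 0.5
grasp_force: 0.0
time_s: 1.18
position: [0.4747, -0.234, 0.1314]
ee_rot: [0.0, -0.232, 0.973, -0.0]
contact_force: [0.6, -0.1, -0.7]
width: 0.5
grasp_force: 0.0
travel [0.002, -0.0002, 0.0744] az 116.9 roll 0.000 t 1.1833
```

View pics/p1c.png

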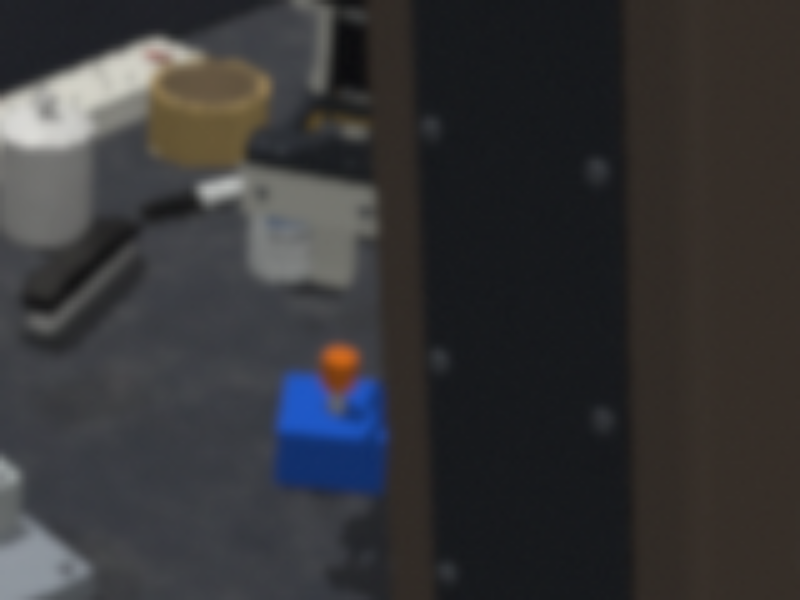

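The picture shows the pin standing at (340,375) in the crop, with one open finger above it and nothing in the way. Next I go down and grip.

```bash
python3 -m jog '[{"travel":[0.002,0,0.02],"roll":0,"gripper":0.0},{"travel":[0.002,0,0.04],"roll":0,"gripper":0.0},{"travel":[0.002,0,0.055],"roll":0,"gripper":0.0},{"travel":[0.002,0,0.068],"roll":0,"gripper":0.0},{"travel":[0.002,0,0.074],"roll":0,"gripper":0.0}]'
python3 -m jog '[{"travel":[0,0,0],"roll":0,"gripper":0.5},{"travel":[0,0,0],"roll":0,"gripper":0.7},{"travel":[0,0,0],"roll":0,"gripper":1},{"travel":[0,0,0],"roll":0,"gripper":1},{"travel":[0,0,0],"roll":0,"gripper":1}]'
python3 -m jog '[{"travel":[0,0,0],"roll":0,"gripper":1},{"travel":[0,0,0],"roll":0,"gripper":1},{"travel":[0,0,0],"roll":0,"gripper":1}]'
```

```text
time_s: 1.65
position: [0.4705, -0.2371, 0.0561]
ee_rot: [-0.001, -0.23, 0.973, 0.0]
contact_force: [-0.1, 0.2, 0.2]
width: 0.497
grasp_force: 0.0
time_s: 2.07
position: [0.4722, -0.2362, 0.058]
ee_rot: [0.001, -0.231, 0.973, -0.0]
contact_force: [0.4, -0.7, 1.6]
width: 0.197
grasp_force: 30.0
time_s: 2.32
position: [0.4723, -0.2361, 0.0579]
ee_rot: [0.001, -0.232, 0.973, -0.0]
contact_force: [0.0, 0.6, 6.0]
width: 0.2
grasp_force: 30.0
```

```bash
python3 -m jog '[{"travel":[0,0,-0.01],"roll":0,"gripper":1},{"travel":[0,0,-0.03],"roll":0,"gripper":1},{"travel":[0,0,-0.05],"roll":0,"gripper":1},{"travel":[0,0,-0.07],"roll":0,"gripper":1},{"travel":[0,0,-0.09],"roll":0,"gripper":1}]'
python3 -m jog '[{"travel":[0,0,-0.01],"roll":0,"gripper":1},{"travel":[0,0,-0.01],"roll":0,"gripper":1}]'
python3 -c "
from h import *
go([.5463,.0118,.158])"
```

```text
time_s: 2.73
position: [0.4711, -0.2358, 0.1484]
ee_rot: [-0.0, -0.231, 0.973, 0.0]
contact_force: [1.4, 0.2, -1.6]
width: 0.198
grasp_force: 30.0
time_s: 2.9
position: [0.4729, -0.2362, 0.1597]
ee_rot: [0.002, -0.231, 0.973, -0.001]
contact_force: [-0.1, -0.5, 0.1]
width: 0.198
grasp_force: 30.0
travel [-0.1772, 0.1883, 0.0018] az 116.8 roll 0.000 t 2.9
```

```bash
python3 -m jog '[{"travel":[-0.012,0.013,0],"roll":0,"gripper":1},{"travel":[-0.03,0.032,0],"roll":0,"gripper":1},{"travel":[-0.05,0.054,0],"roll":0,"gripper":1},{"travel":[-0.07,0.075,0],"roll":0,"gripper":1},{"travel":[-0.09,0.096,0],"roll":0,"gripper":1}]'
python3 -m jog '[{"travel":[-0.02,0.021,0],"roll":0,"gripper":1},{"travel":[-0.04,0.043,0],"roll":0,"gripper":1},{"travel":[-0.06,0.064,0],"roll":0,"gripper":1},{"travel":[-0.077,0.082,0],"roll":0,"gripper":1},{"travel":[-0.087,0.092,0],"roll":0,"gripper":1}]'
python3 -m jog '[{"travel":[0,0,0.015],"roll":0,"gripper":1},{"travel":[0,0,0.03],"roll":0,"gripper":1},{"travel":[0,0,0.036],"roll":0,"gripper":1},{"travel":[0,0,0.036],"roll":0,"gripper":1},{"travel":[0,0,0.036],"roll":0,"gripper":1}]'
python3 - <<'E'
from h import *
go([.5462,.0121,.12])
c=shot('scene'); t=shot('top')
f=c['frame'][150:260,180:320];g=t['frame'][165:240,180:275]
cv2.imwrite('pics/p2.png',np.hstack([cv2.resize(f,(420,330),interpolation=2),cv2.resize(g,(380,330),interpolation=2)])[:,:,::-1])
w=cloud(c); m=mask(c,"orange"); m[:,400:]=0; v,u=np.nonzero(m); print(u.mean(),v.mean(),np.nanmean(w[m],0))
x,y,z=w[...,0],w[...,1],w[...,2]
s=(np.hypot(x-.546,y-.012)<.02)&(z>.05)
for a in np.arange(.052,.12,.006):
    k=s&(z>=a)&(z<a+.006); vv,uu=np.nonzero(k); print(a.round(3),k.sum(),uu.mean().round(1),vv.mean().round(1),w[k].mean(0).round(4)) if k.sum() else 0
print(proj(c,[.5462,.0121,.054]))
E
```

```text
time_s: 3.32
position: [0.5081, -0.1085, 0.1559]
ee_rot: [-0.001, -0.231, 0.973, 0.0]
contact_force: [0.4, -0.8, -1.1]
width: 0.196
grasp_force: 30.0
time_s: 3.73
position: [0.545, 0.0138, 0.1559]
ee_rot: [-0.001, -0.232, 0.973, 0.0]
contact_force: [-0.1, -0.5, -1.6]
width: 0.197
grasp_force: 30.0
time_s: 4.15
position: [0.5447, 0.011, 0.1208]
ee_rot: [-0.001, -0.231, 0.973, -0.0]
contact_force: [1.1, 0.4, 0.7]
width: 0.201
grasp_force: 30.0
travel [-0.0018, 0.0003, 0.0008] az 116.7 roll 0.000 t 4.15
nan nan [nan nan nan]
0.052 72 237.8 208.1 [0.5447 0.0132 0.0557]
0.058 18 238.1 206.9 [0.5451 0.0117 0.0589]
0.07 4 237.5 202.8 [0.5458 0.013  0.0731]
0.076 9 237.3 201.1 [0.5453 0.0138 0.0791]
0.082 7 237.6 199.1 [0.5451 0.013  0.0854]
0.088 3 236.7 197.7 [0.5457 0.0155 0.0911]
0.094 6 237.2 196.2 [0.5447 0.0144 0.096 ]
0.1 5 236.8 194.4 [0.5444 0.0158 0.1025]
0.106 7 236.9 192.3 [0.545  0.015  0.1088]
0.112 3 238.0 190.7 [0.5425 0.0129 0.1144]
0.118 13 236.8 189.2 [0.5424 0.017  0.121 ]
[237.80101877 208.20015662]<stdin>:6: RuntimeWarning: Mean of empty slice.
  ret = ret.dtype.type(ret / rcount)
<stdin>:6: RuntimeWarning: Mean of empty slice
```

View pics/p2.png

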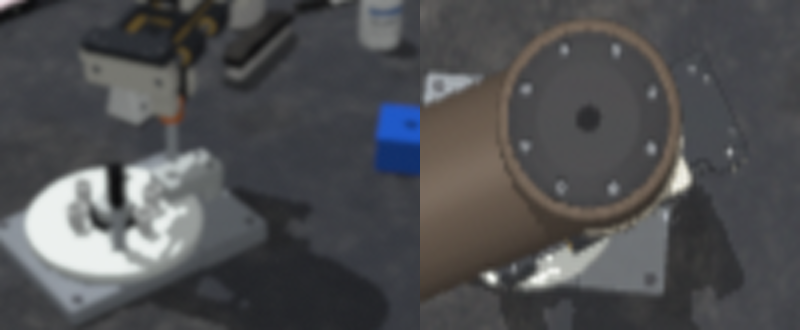

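The left half shows the pin hanging from the jaws, its shank directly above the guide hole (173,150) and close to upright. The right half is the arm seen from above, which blocks the view. I'll lower it gently under a force check.

```bash
cat > chk.py <<'E'
# exit 1 if |contact force| above argv[1]
import sys,numpy as np
from workcell import arm
o=arm.get_obs(); f=np.array(o["contact_force"])
sys.exit(int(np.linalg.norm(f)>float(sys.argv[1])))
E
python3 -m jog '[{"travel":[-0.001,0,0.005],"roll":0,"gripper":1},{"travel":[-0.001,0,0.009],"roll":0,"gripper":1},{"travel":[-0.001,0,0.012],"roll":0,"gripper":1},{"travel":[-0.001,0,0.012],"roll":0,"gripper":1}]' && python3 chk.py 8 &&
python3 -m jog '[{"travel":[0,0,0.002],"roll":0,"gripper":1},{"travel":[0,0,0.004],"roll":0,"gripper":1},{"travel":[0,0,0.004],"roll":0,"gripper":1}]' && python3 chk.py 8 &&
python3 -m jog '[{"travel":[0,0,0.002],"roll":0,"gripper":1},{"travel":[0,0,0.004],"roll":0,"gripper":1},{"travel":[0,0,0.004],"roll":0,"gripper":1}]' && python3 chk.py 8 &&
python3 -m jog '[{"travel":[0,0,0.002],"roll":0,"gripper":1},{"travel":[0,0,0.004],"roll":0,"gripper":1},{"travel":[0,0,0.004],"roll":0,"gripper":1}]'
```

```text
time_s: 4.58
position: [0.5455, 0.0118, 0.1084]
ee_rot: [-0.001, -0.231, 0.973, 0.0]
contact_force: [0.2, 0.2, -1.2]
width: 0.194
grasp_force: 30.0
time_s: 4.83
position: [0.5457, 0.012, 0.1048]
ee_rot: [-0.0, -0.231, 0.973, 0.0]
contact_force: [-0.2, -0.7, -0.3]
width: 0.194
grasp_force: 30.0
time_s: 5.08
position: [0.5457, 0.012, 0.1007]
ee_rot: [-0.0, -0.231, 0.973, 0.0]
contact_force: [-0.8, -0.2, -1.4]
width: 0.194
grasp_force: 30.0
time_s: 5.33
position: [0.5457, 0.0119, 0.0967]
ee_rot: [-0.0, -0.231, 0.973, -0.0]
contact_force: [-0.8, 0.4, -1.5]
width: 0.196
grasp_force: 30.0
```

The foot is now 11 mm inside the guide with no contact force. I'll lower a little more, release, and back straight up.

```bash
python3 -m jog '[{"travel":[0,0,0.002],"roll":0,"gripper":1},{"travel":[0,0,0.004],"roll":0,"gripper":1},{"travel":[0,0,0.006],"roll":0,"gripper":1},{"travel":[0,0,0.006],"roll":0,"gripper":1}]' && python3 chk.py 8 &&
python3 -m jog '[{"travel":[0,0,0.001],"roll":0,"gripper":0.5},{"travel":[0,0,0.001],"roll":0,"gripper":0.3},{"travel":[0,0,0.001],"roll":0,"gripper":0.2},{"travel":[0,0,0.001],"roll":0,"gripper":0.1},{"travel":[0,0,0.001],"roll":0,"gripper":0}]' &&
python3 -m jog '[{"travel":[0,0,-0.01],"roll":0,"gripper":0},{"travel":[0,0,-0.02],"roll":0,"gripper":0},{"travel":[0,0,-0.04],"roll":0,"gripper":0},{"travel":[0,0,-0.065],"roll":0,"gripper":0},{"travel":[0,0,-0.09],"roll":0,"gripper":0}]'
python3 - <<'E'
from h import *
go([.5118,.0986,.19],240.6)
c=shot('scene'); f=c['frame'][170:260,180:300]
cv2.imwrite('pics/p3.png',cv2.resize(f,(640,480),interpolation=2)[:,:,::-1])
E
```

```text
time_s: 5.67
position: [0.5457, 0.0119, 0.0906]
ee_rot: [-0.0, -0.231, 0.973, -0.0]
contact_force: [-0.1, 0.2, -0.9]
width: 0.198
grasp_force: 30.0
time_s: 6.08
position: [0.5461, 0.012, 0.0903]
ee_rot: [0.0, -0.231, 0.973, -0.0]
contact_force: [0.9, -0.8, 0.1]
width: 0.463
grasp_force: 0.0
time_s: 6.5
position: [0.5459, 0.0119, 0.1822]
ee_rot: [0.0, -0.231, 0.973, -0.0]
contact_force: [-0.0, -0.1, 0.2]
width: 0.5
grasp_force: 0.0
travel [-0.0086, 0.0928, -0.0078] az 116.7 roll -2.162 t 6.5
```

View pics/p3.png

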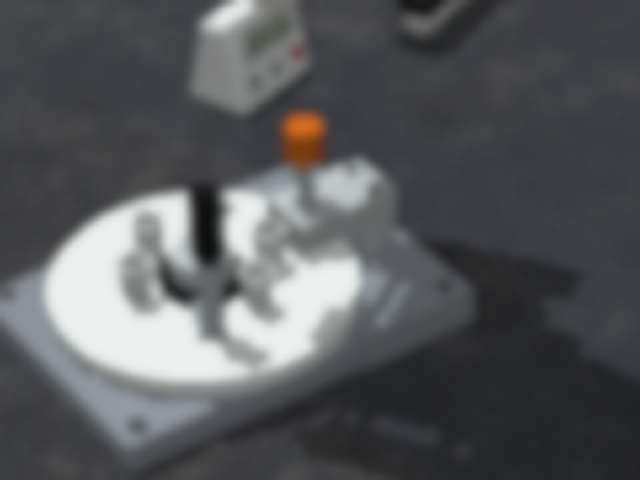

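The pin stands upright in the guide, with its orange head at (304,140), resting on the disc. Next I move over the crank and roll the gripper.

```bash
python3 -m jog '[{"travel":[-0.003,0.025,-0.005],"roll":0,"gripper":0},{"travel":[-0.005,0.055,-0.008],"roll":0,"gripper":0},{"travel":[-0.009,0.085,-0.008],"roll":0,"gripper":0},{"travel":[-0.009,0.093,-0.008],"roll":0,"gripper":0}]'
for i in 1; do
python3 -m jog '[{"travel":[0,0,0],"roll":-0.11,"gripper":0},{"travel":[0,0,0],"roll":-0.22,"gripper":0},{"travel":[0,0,0],"roll":-0.33,"gripper":0},{"travel":[0,0,0],"roll":-0.44,"gripper":0},{"travel":[0,0,0],"roll":-0.55,"gripper":0}]'
python3 -m jog '[{"travel":[0,0,0],"roll":-0.11,"gripper":0},{"travel":[0,0,0],"roll":-0.22,"gripper":0},{"travel":[0,0,0],"roll":-0.33,"gripper":0},{"travel":[0,0,0],"roll":-0.44,"gripper":0},{"travel":[0,0,0],"roll":-0.55,"gripper":0}]'
python3 -m jog '[{"travel":[0,0,0],"roll":-0.11,"gripper":0},{"travel":[0,0,0],"roll":-0.22,"gripper":0},{"travel":[0,0,0],"roll":-0.33,"gripper":0},{"travel":[0,0,0],"roll":-0.44,"gripper":0},{"travel":[0,0,0],"roll":-0.55,"gripper":0}]'
python3 -m jog '[{"travel":[0,0,0],"roll":-0.11,"gripper":0},{"travel":[0,0,0],"roll":-0.22,"gripper":0},{"travel":[0,0,0],"roll":-0.33,"gripper":0},{"travel":[0,0,0],"roll":-0.44,"gripper":0},{"travel":[0,0,0],"roll":-0.51,"gripper":0}]'
done | tail -6
python3 -c "
from h import *
go([.5118,.0986,.102],240.6); print(arm.get_obs()['q'])"
```

```text
time_s: 6.88
position: [0.5118, 0.1017, 0.1899]
ee_rot: [0.001, -0.232, 0.973, 0.001]
contact_force: [-0.5, -0.0, -0.9]
width: 0.501
grasp_force: 0.0
time_s: 8.55
position: [0.5124, 0.0991, 0.1892]
ee_rot: [-0.0, 0.968, -0.252, 0.0]
contact_force: [-0.3, -0.1, -0.1]
width: 0.5
grasp_force: 0.0
travel [-0.0004, 0.0008, 0.0872] az -119.1 roll 0.004 t 8.55
[ 5.67444416e-01  1.27102723e-01 -3.64801298e-01  2.49197580e-04
 -1.07771668e+00  4.94577399e-01]
```

```bash
cat > tang.py <<'E'
# print tool angle round the axis and force along tool y; exit 1 if above argv[1]
import sys
from h import *
from scipy.spatial.transform import Rotation as R
o=arm.get_obs(); q=o["ee_rot"]; M=R.from_quat([q[1],q[2],q[3],q[0]]).as_matrix()
d=np.array(o["position"])[:2]-[.5508,.0772]; f=M.T@np.array(o["contact_force"])
print("T crank az %.2f r %.4f az_y %.1f f %s t %.2f w %.3f g %.1f"%(np.degrees(np.arctan2(d[1],d[0])),np.hypot(*d),np.degrees(np.arctan2(M[1,1],M[0,1])),f.round(1),o["time_s"],o["width"],o["grasp_force"]))
sys.exit(int(abs(f[1])>float(sys.argv[1])))
E
python3 -m jog '[{"travel":[-0.0004,0.0008,0.02],"roll":0,"gripper":0},{"travel":[-0.0004,0.0008,0.04],"roll":0,"gripper":0},{"travel":[-0.0004,0.0008,0.06],"roll":0,"gripper":0},{"travel":[-0.0004,0.0008,0.08],"roll":0,"gripper":0},{"travel":[-0.0004,0.0008,0.087],"roll":0,"gripper":0}]' && python3 tang.py 4 &&
python3 -m jog '[{"travel":[0,0,0],"roll":0,"gripper":0.2},{"travel":[0,0,0],"roll":0,"gripper":0.35},{"travel":[0,0,0],"roll":0,"gripper":0.45},{"travel":[0,0,0],"roll":0,"gripper":0.45},{"travel":[0,0,0],"roll":0,"gripper":0.45}]' && python3 tang.py 4
```

```text
time_s: 8.97
position: [0.5103, 0.098, 0.0995]
ee_rot: [0.001, 0.967, -0.255, -0.001]
contact_force: [-0.2, 0.2, 0.1]
width: 0.502
grasp_force: 0.0
T crank az 152.86 r 0.0455 az_y -119.5 f [-0.3 -0.  -0.1] t 8.97 w 0.502 g 0.0
time_s: 9.38
position: [0.512, 0.0989, 0.1023]
ee_rot: [-0.001, 0.967, -0.255, 0.001]
contact_force: [0.1, -0.2, 0.2]
width: 0.276
grasp_force: 0.0
T crank az 150.75 r 0.0444 az_y -119.5 f [ 0.2  0.1 -0.2] t 9.38 w 0.276 g 0.0
```

Now the coarse clockwise turn at about 0.22 rad/s, with a force guard between calls.

```bash
exec 3>&1
python3 -m jog '[{"travel":[0,-0.0008,0],"roll":0.018,"gripper":0.45},{"travel":[0,-0.0016,0],"roll":0.036,"gripper":0.45},{"travel":[0,-0.0024,0],"roll":0.054,"gripper":0.45},{"travel":[0.0001,-0.0032,0],"roll":0.072,"gripper":0.45},{"travel":[0.0002,-0.004,0],"roll":0.09,"gripper":0.45}]' >/dev/null && python3 tang.py 6 &&
python3 -m jog '[{"travel":[0,-0.0008,0],"roll":0.018,"gripper":0.45},{"travel":[0,-0.0016,0],"roll":0.036,"gripper":0.45},{"travel":[0,-0.0024,0],"roll":0.054,"gripper":0.45},{"travel":[0.0001,-0.0032,0],"roll":0.072,"gripper":0.45},{"travel":[0.0002,-0.004,0],"roll":0.09,"gripper":0.45}]' >/dev/null && python3 tang.py 6 &&
python3 -m jog '[{"travel":[0,-0.0008,0],"roll":0.018,"gripper":0.45},{"travel":[0,-0.0016,0],"roll":0.036,"gripper":0.45},{"travel":[0,-0.0024,0],"roll":0.054,"gripper":0.45},{"travel":[0.0001,-0.0032,0],"roll":0.072,"gripper":0.45},{"travel":[0.0002,-0.004,0],"roll":0.09,"gripper":0.45}]' >/dev/null && python3 tang.py 6 &&
python3 -m jog '[{"travel":[0,-0.0008,0],"roll":0.018,"gripper":0.45},{"travel":[0,-0.0016,0],"roll":0.036,"gripper":0.45},{"travel":[0,-0.0024,0],"roll":0.054,"gripper":0.45},{"travel":[0.0001,-0.0032,0],"roll":0.072,"gripper":0.45},{"travel":[0.0002,-0.004,0],"roll":0.09,"gripper":0.45}]' >/dev/null && python3 tang.py 6
```

```text
T crank az 146.15 r 0.0447 az_y -124.8 f [-0.1 -1.2  0.3] t 9.80 w 0.276 g 0.0
T crank az 141.67 r 0.0446 az_y -129.9 f [ 0.2  1.4 -0.4] t 10.22 w 0.274 g 1.0
T crank az 136.28 r 0.0447 az_y -135.1 f [0.  1.5 0.3] t 10.63 w 0.276 g 1.2
T crank az 130.98 r 0.0446 az_y -140.2 f [-0.8  2.4  0.3] t 11.05 w 0.274 g 1.3
```

```bash
python3 -m jog '[{"travel":[0,-0.0008,0],"roll":0.018,"gripper":0.45},{"travel":[0,-0.0016,0],"roll":0.036,"gripper":0.45},{"travel":[0,-0.0024,0],"roll":0.054,"gripper":0.45},{"travel":[0.0001,-0.0032,0],"roll":0.072,"gripper":0.45},{"travel":[0.0002,-0.004,0],"roll":0.09,"gripper":0.45}]' >/dev/null && python3 tang.py 5 &&
python3 -m jog '[{"travel":[0,-0.0008,0],"roll":0.018,"gripper":0.45},{"travel":[0,-0.0016,0],"roll":0.036,"gripper":0.45},{"travel":[0,-0.0024,0],"roll":0.054,"gripper":0.45},{"travel":[0.0001,-0.0032,0],"roll":0.072,"gripper":0.45},{"travel":[0.0002,-0.004,0],"roll":0.09,"gripper":0.45}]' >/dev/null && python3 tang.py 5 &&
python3 -m jog '[{"travel":[0,-0.0008,0],"roll":0.018,"gripper":0.45},{"travel":[0,-0.0016,0],"roll":0.036,"gripper":0.45},{"travel":[0,-0.0024,0],"roll":0.054,"gripper":0.45},{"travel":[0.0001,-0.0032,0],"roll":0.072,"gripper":0.45},{"travel":[0.0002,-0.004,0],"roll":0.09,"gripper":0.45}]' >/dev/null && python3 tang.py 5
python3 - <<'E'
from h import *
c=shot('scene');w=cloud(c);m=mask(c,"orange")&(w[...,2]>.05)&(w[...,1]>-.1);v,u=np.nonzero(m);print(m.sum(),u.mean(),v.mean(),v.min(),w[m][:,2].max(), proj(c,[.5462,.0121,.102]),proj(c,[.5462,.0121,.088]))
E
```

```text
T crank az 125.75 r 0.0445 az_y -145.4 f [-2.3  3.4 -0.9] t 11.47 w 0.278 g 1.5
T crank az 120.47 r 0.0443 az_y -150.5 f [-3.8  2.3  0. ] t 11.88 w 0.277 g 1.5
T crank az 115.24 r 0.0442 az_y -155.7 f [-2.2  3.2 -0.4] t 12.30 w 0.276 g 1.5
2 237.0 198.5 198 0.0900798199939028 [237.44282148 193.80297252] [237.54881209 198.06310049]
```

```bash
sed -i 's/^sys.exit.*/sys.exit(int(abs(f[1])>float(sys.argv[1]) or o["grasp_force"]>3))/' tang.py
J(){ python3 tang.py 5; }
python3 -m jog '[{"travel":[0,-0.00045,0],"roll":0.01,"gripper":0.45},{"travel":[0,-0.0009,0],"roll":0.02,"gripper":0.45}]' >/dev/null && J &&
python3 -m jog '[{"travel":[0,-0.00045,0],"roll":0.01,"gripper":0.45},{"travel":[0,-0.0009,0],"roll":0.02,"gripper":0.45}]' >/dev/null && J &&
python3 -m jog '[{"travel":[0,-0.00045,0],"roll":0.01,"gripper":0.45},{"travel":[0,-0.0009,0],"roll":0.02,"gripper":0.45}]' >/dev/null && J &&
python3 -m jog '[{"travel":[0,-0.00045,0],"roll":0.01,"gripper":0.45},{"travel":[0,-0.0009,0],"roll":0.02,"gripper":0.45}]' >/dev/null && J &&
python3 -m jog '[{"travel":[0,-0.00045,0],"roll":0.01,"gripper":0.45},{"travel":[0,-0.0009,0],"roll":0.02,"gripper":0.45}]' >/dev/null && J &&
python3 -m jog '[{"travel":[0,-0.00045,0],"roll":0.01,"gripper":0.45},{"travel":[0,-0.0009,0],"roll":0.02,"gripper":0.45}]' >/dev/null && J &&
python3 -m jog '[{"travel":[0,-0.00045,0],"roll":0.01,"gripper":0.45},{"travel":[0,-0.0009,0],"roll":0.02,"gripper":0.45}]' >/dev/null && J &&
python3 -m jog '[{"travel":[0,-0.00045,0],"roll":0.01,"gripper":0.45},{"travel":[0,-0.0009,0],"roll":0.02,"gripper":0.45}]' >/dev/null && J
```

```text
T crank az 114.08 r 0.0442 az_y -156.8 f [-1.2  2.7  0.8] t 12.52 w 0.277 g 1.4
T crank az 112.99 r 0.0442 az_y -157.9 f [-1.9  1.5 -0.2] t 12.68 w 0.277 g 1.4
T crank az 111.78 r 0.0442 az_y -159.1 f [-1.5  3.2  0.6] t 12.85 w 0.277 g 1.4
T crank az 110.61 r 0.0442 az_y -160.2 f [-1.3  2.3  1. ] t 13.02 w 0.277 g 1.4
T crank az 109.42 r 0.0442 az_y -161.4 f [-2.4  1.9  1.2] t 13.18 w 0.276 g 1.5
T crank az 108.23 r 0.0442 az_y -162.5 f [-2.4  2.5  0.9] t 13.35 w 0.276 g 1.4
T crank az 107.02 r 0.0442 az_y -163.7 f [-2.7  2.6  1.1] t 13.52 w 0.277 g 1.4
T crank az 105.89 r 0.0442 az_y -164.8 f [-1.4  2.7  0.9] t 13.68 w 0.272 g 1.4
```

```bash
J(){ python3 tang.py 6; }
python3 -m jog '[{"travel":[0,-0.00045,0],"roll":0.01,"gripper":0.45}]' >/dev/null && J &&
python3 -m jog '[{"travel":[0,-0.00045,0],"roll":0.01,"gripper":0.45}]' >/dev/null && J &&
python3 -m jog '[{"travel":[0,-0.00045,0],"roll":0.01,"gripper":0.45}]' >/dev/null && J &&
python3 -m jog '[{"travel":[0,-0.00045,0],"roll":0.01,"gripper":0.45}]' >/dev/null && J &&
python3 -m jog '[{"travel":[0,-0.00045,0],"roll":0.01,"gripper":0.45}]' >/dev/null && J &&
python3 -m jog '[{"travel":[0,-0.00045,0],"roll":0.01,"gripper":0.45}]' >/dev/null && J &&
python3 -m jog '[{"travel":[0,-0.00045,0],"roll":0.01,"gripper":0.45}]' >/dev/null && J &&
python3 -m jog '[{"travel":[0,-0.00045,0],"roll":0.01,"gripper":0.45}]' >/dev/null && J &&
python3 -m jog '[{"travel":[0,-0.00045,0],"roll":0.01,"gripper":0.45}]' >/dev/null && J &&
python3 -m jog '[{"travel":[0,-0.00045,0],"roll":0.01,"gripper":0.45}]' >/dev/null && J &&
python3 -m jog '[{"travel":[0,-0.00045,0],"roll":0.01,"gripper":0.45}]' >/dev/null && J &&
python3 -m jog '[{"travel":[0,-0.00045,0],"roll":0.01,"gripper":0.45}]' >/dev/null && J
```

```text
T crank az 105.33 r 0.0442 az_y -165.4 f [-2.5  3.4 -1. ] t 13.77 w 0.275 g 1.4
T crank az 104.76 r 0.0442 az_y -166.0 f [-2.3  3.1 -0. ] t 13.85 w 0.272 g 1.4
T crank az 104.17 r 0.0442 az_y -166.5 f [-2.2  2.4 -0.2] t 13.93 w 0.274 g 1.4
T crank az 103.55 r 0.0442 az_y -167.1 f [-1.9  2.3  0.5] t 14.02 w 0.275 g 1.5
T crank az 102.91 r 0.0442 az_y -167.7 f [-1.7  2.2  0.9] t 14.10 w 0.275 g 1.2
T crank az 102.23 r 0.0441 az_y -168.2 f [-1.5  2.9  1.3] t 14.18 w 0.281 g 1.1
T crank az 101.59 r 0.0441 az_y -168.8 f [-1.2  1.1  1. ] t 14.27 w 0.275 g 1.1
T crank az 101.01 r 0.0441 az_y -169.4 f [-0.9  1.4  0.6] t 14.35 w 0.275 g 1.1
T crank az 100.48 r 0.0441 az_y -170.0 f [-2.4  1.8  0.4] t 14.43 w 0.278 g 1.1
T crank az 99.96 r 0.0441 az_y -170.5 f [-2.3  3.5  0.8] t 14.52 w 0.273 g 1.1
T crank az 99.39 r 0.0441 az_y -171.1 f [-1.8  2.4  0.3] t 14.60 w 0.275 g 1.0
T crank az 98.82 r 0.0441 az_y -171.7 f [-2.1  1.7  0.7] t 14.68 w 0.277 g 1.0
```

Pad force dropped from 1.4 to 1.1 N at crank azimuth 103°, so the pin may already have dropped in. I'll check its head height before going on.

Run:
```python
from h import *
c=shot('scene'); t=shot('top')
for n,k in(("scene",c),("top",t)):
    w=cloud(k);m=mask(k,"orange")&(np.hypot(w[...,0]-.546,w[...,1]-.012)<.04)&(w[...,2]>.03);v,u=np.nonzero(m)
    if m.sum(): print(n,m.sum(),u.mean(),v.mean(),v.min(),v.max(),w[m][:,2].max(),[proj(k,[.5462,.0121,z]).round(1).tolist() for z in(.102,.08,.088,.066)])
f=c['frame'][165:255,180:300]
cv2.imwrite('pics/p4.png',cv2.resize(f,(640,480),interpolation=2)[:,:,::-1])
```

```text
scene 24 236.08333333333334 196.20833333333334 193 199 0.10466338663285606 [[237.4, 193.8], [237.6, 200.5], [237.5, 198.1], [237.7, 204.7]]
top 23 226.08695652173913 204.2173913043478 202 207 0.10649171847905319 [[225.9, 205.5], [226.0, 205.9], [226.0, 205.8], [226.1, 206.2]]
```

View pics/p4.png

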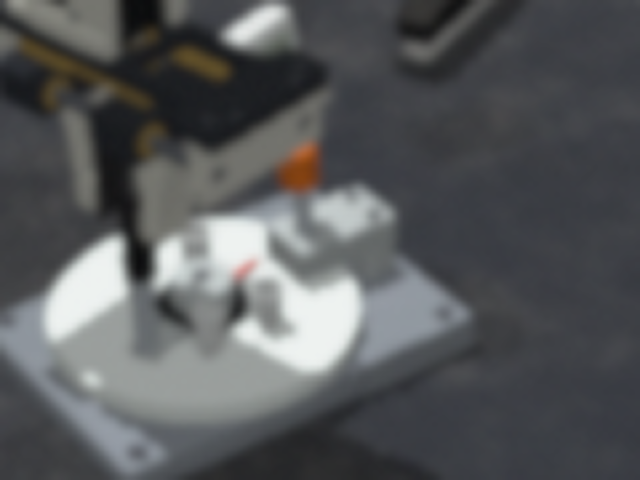

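The pin is still up: its head is at (298,168), leaning slightly, with the top near 102 mm. It hasn't dropped, so I keep creeping.

```bash
J(){ python3 tang.py 6; }
python3 -m jog '[{"travel":[0,-0.00045,0],"roll":0.01,"gripper":0.45}]' >/dev/null && J &&
python3 -m jog '[{"travel":[0,-0.00045,0],"roll":0.01,"gripper":0.45}]' >/dev/null && J &&
python3 -m jog '[{"travel":[0,-0.00045,0],"roll":0.01,"gripper":0.45}]' >/dev/null && J &&
python3 -m jog '[{"travel":[0,-0.00045,0],"roll":0.01,"gripper":0.45}]' >/dev/null && J &&
python3 -m jog '[{"travel":[0,-0.00045,0],"roll":0.01,"gripper":0.45}]' >/dev/null && J &&
python3 -m jog '[{"travel":[0,-0.00045,0],"roll":0.01,"gripper":0.45}]' >/dev/null && J &&
python3 -m jog '[{"travel":[0,-0.00045,0],"roll":0.01,"gripper":0.45}]' >/dev/null && J &&
python3 -m jog '[{"travel":[0,-0.00045,0],"roll":0.01,"gripper":0.45}]' >/dev/null && J
python3 - <<'E'
from h import *
c=shot('scene'); t=shot('top')
for n,k in(("scene",c),("top",t)):
    w=cloud(k);m=mask(k,"orange")&(np.hypot(w[...,0]-.546,w[...,1]-.012)<.04)&(w[...,2]>.03);v,u=np.nonzero(m)
    if m.sum(): print(n,m.sum(),u.mean(),v.mean(),v.min(),v.max(),w[m][:,2].max())
E
```

```text
T crank az 98.33 r 0.0441 az_y -172.2 f [-1.3  2.4 -0.1] t 14.87 w 0.276 g 1.0
T crank az 97.77 r 0.0441 az_y -172.8 f [-1.   2.8  0.4] t 14.95 w 0.274 g 1.0
T crank az 97.17 r 0.0441 az_y -173.4 f [-0.9  1.   0.3] t 15.03 w 0.277 g 0.8
T crank az 96.45 r 0.0441 az_y -174.0 f [-1.3  2.4 -0.7] t 15.12 w 0.275 g 0.9
T crank az 95.96 r 0.0441 az_y -174.6 f [-1.3  2.1 -0.4] t 15.20 w 0.272 g 0.9
T crank az 95.32 r 0.0441 az_y -175.1 f [-1.8  0.9 -0.9] t 15.28 w 0.276 g 0.9
T crank az 94.77 r 0.0441 az_y -175.7 f [-1.2  1.9  0.8] t 15.37 w 0.275 g 0.9
T crank az 94.35 r 0.0441 az_y -176.3 f [-1.3  1.9 -1.1] t 15.45 w 0.278 g 1.1
scene 37 237.0 199.0810810810811 196 204 0.09289981373084816
top 20 226.1 206.95 205 209 0.09209592863483482
```

The pin has dropped: its top is now about 88 mm high and upright, and the handle shows no excess force. I stop turning, let go of the handle and rise.

```bash
python3 -m jog '[{"travel":[0,0.0005,0],"roll":0,"gripper":0.3},{"travel":[0,0.0005,0],"roll":0,"gripper":0.1},{"travel":[0,0.0005,0],"roll":0,"gripper":0},{"travel":[0,0.0005,0],"roll":0,"gripper":0}]' && 
python3 -m jog '[{"travel":[0,0,-0.01],"roll":0,"gripper":0},{"travel":[0,0,-0.03],"roll":0,"gripper":0},{"travel":[0,0,-0.05],"roll":0,"gripper":0},{"travel":[0,0,-0.075],"roll":0,"gripper":0.5},{"travel":[0,0,-0.08],"roll":0,"gripper":1}]'
python3 - <<'E'
from h import *
from scipy import ndimage as nd
go([.5462,.0121,.12]); t=shot('top');c=shot('scene'); np.savez("top1.npz",**t)
for n,k in(("scene",c),("top",t)):
    w=cloud(k);m=mask(k,"orange")&(np.hypot(w[...,0]-.546,w[...,1]-.012)<.04)&(w[...,2]>.03);v,u=np.nonzero(m)
    if m.sum(): print(n,m.sum(),u.mean(),v.mean(),v.min(),v.max(),w[m][:,2].max(),ray(k,(u.mean(),v.mean()),.088 if n=="top" else .08))
E
```

```text
time_s: 15.88
position: [0.5472, 0.1211, 0.1013]
ee_rot: [-0.0, 0.73, -0.683, 0.0]
contact_force: [0.2, 0.1, -0.1]
width: 0.484
grasp_force: 0.0
time_s: 16.3
position: [0.5491, 0.1217, 0.1862]
ee_rot: [-0.003, 0.73, -0.683, 0.002]
contact_force: [1.7, -0.2, 1.4]
width: 0.401
grasp_force: 0.0
travel [0.1093, 0.0106, 0.066] az -176.2 roll 0.000 t 16.3
scene 37 236.97297297297297 198.8918918918919 196 203 0.09421980057105898 [0.55335655 0.00851882 0.08      ]
top 20 226.1 206.95 205 209 0.09321023829677295 [0.54247328 0.01170974 0.088     ]
```

```bash
python3 -m jog '[{"travel":[0.02,0.002,0],"roll":0,"gripper":1},{"travel":[0.045,0.004,0],"roll":0,"gripper":1},{"travel":[0.075,0.006,0],"roll":0,"gripper":1},{"travel":[0.1,0.01,0.01],"roll":0,"gripper":1},{"travel":[0.11,0.0115,0.03],"roll":0,"gripper":1}]' &&
python3 -m jog '[{"travel":[0,0,0.015],"roll":0,"gripper":1},{"travel":[0,0,0.03],"roll":0,"gripper":1},{"travel":[0,0,0.04],"roll":0,"gripper":1},{"travel":[0,0,0.04],"roll":0,"gripper":1},{"travel":[0,0,0.04],"roll":0,"gripper":1}]'
python3 -c "
from h import *
go([.5457,.012,.099])"
```

```text
time_s: 16.82
position: [0.5431, 0.0085, 0.1522]
ee_rot: [-0.001, 0.73, -0.684, 0.001]
contact_force: [0.6, -0.3, -0.8]
width: 0.011
grasp_force: 0.0
time_s: 17.23
position: [0.5424, 0.0105, 0.1106]
ee_rot: [0.001, 0.73, -0.683, -0.0]
contact_force: [0.4, -0.5, 0.1]
width: 0.006
grasp_force: 0.0
travel [-0.0013, -0.0034, 0.0116] az -176.2 roll 0.000 t 17.2333
```

```bash
F(){ python3 chk.py 14; }
python3 -m jog '[{"travel":[-0.001,-0.0025,0.002],"roll":0,"gripper":1},{"travel":[-0.001,-0.0025,0.005],"roll":0,"gripper":1},{"travel":[-0.001,-0.0025,0.008],"roll":0,"gripper":1},{"travel":[-0.001,-0.0025,0.008],"roll":0,"gripper":1}]' && F &&
python3 -m jog '[{"travel":[0,0,0.001],"roll":0,"gripper":1},{"travel":[0,0,0.002],"roll":0,"gripper":1},{"travel":[0,0,0.003],"roll":0,"gripper":1},{"travel":[0,0,0.004],"roll":0,"gripper":1}]' && F &&
python3 -m jog '[{"travel":[0,0,0.001],"roll":0,"gripper":1},{"travel":[0,0,0.002],"roll":0,"gripper":1},{"travel":[0,0,0.003],"roll":0,"gripper":1}]' && F &&
python3 -m jog '[{"travel":[0,0,0.001],"roll":0,"gripper":1},{"travel":[0,0,0.002],"roll":0,"gripper":1},{"travel":[0,0,0.003],"roll":0,"gripper":1}]' && F
```

```text
time_s: 17.57
position: [0.545, 0.0119, 0.1029]
ee_rot: [0.0, 0.73, -0.683, -0.0]
contact_force: [0.2, 0.5, 0.2]
width: 0.003
grasp_force: 0.0
time_s: 17.9
position: [0.5452, 0.0118, 0.0992]
ee_rot: [-0.0, 0.73, -0.683, 0.0]
contact_force: [0.3, -1.2, 0.5]
width: 0.005
grasp_force: 0.0
time_s: 18.15
position: [0.5452, 0.0118, 0.0961]
ee_rot: [-0.0, 0.73, -0.683, 0.0]
contact_force: [-0.9, 0.3, -0.4]
width: 0.005
grasp_force: 0.0
time_s: 18.4
position: [0.5452, 0.0118, 0.0931]
ee_rot: [-0.0, 0.73, -0.683, 0.0]
contact_force: [0.4, -0.3, -0.6]
width: 0.002
grasp_force: 0.0
```

Run:
```python
from h import *
c=shot('scene')
w=cloud(c);m=mask(c,"orange")&(np.hypot(w[...,0]-.546,w[...,1]-.012)<.04)&(w[...,2]>.03);v,u=np.nonzero(m)
print(m.sum(),u.mean() if m.sum() else 0,v.min() if m.sum() else 0,v.max() if m.sum() else 0)
cv2.imwrite('pics/p5.png',cv2.resize(c['frame'][165:240,190:290],(800,600),interpolation=2)[:,:,::-1])
```

```text
19 236.89473684210526 197 203
```

View pics/p5.png

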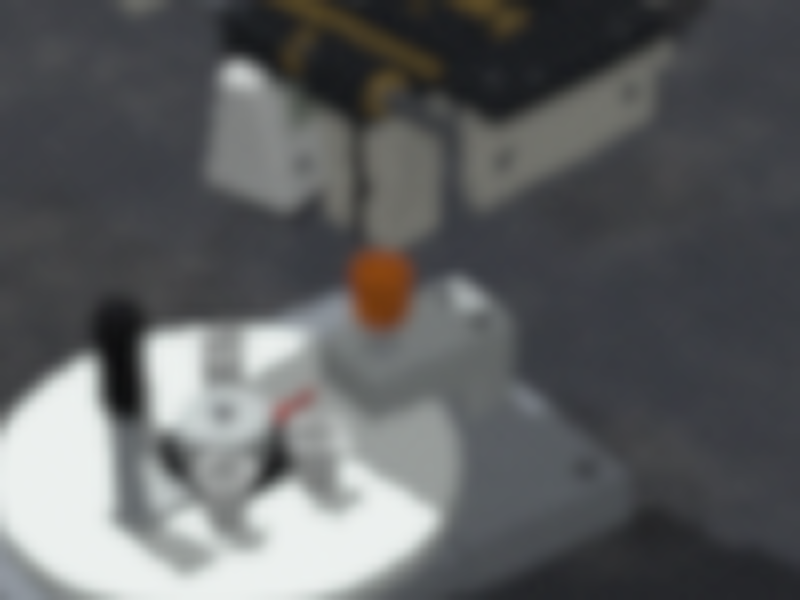

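The picture shows the finger tips (400,240) just above the pin head (382,290), with the crank released. They haven't touched yet, so I continue down gently.

```bash
F(){ python3 chk.py 14; }
python3 -m jog '[{"travel":[0,0,0.001],"roll":0,"gripper":1},{"travel":[0,0,0.002],"roll":0,"gripper":1},{"travel":[0,0,0.002],"roll":0,"gripper":1}]' | sed -n 2,4p && F &&
python3 -m jog '[{"travel":[0,0,0.001],"roll":0,"gripper":1},{"travel":[0,0,0.002],"roll":0,"gripper":1},{"travel":[0,0,0.002],"roll":0,"gripper":1}]'| sed -n 2,4p && F &&
python3 -m jog '[{"travel":[0,0,0.001],"roll":0,"gripper":1},{"travel":[0,0,0.001],"roll":0,"gripper":1}]'| sed -n 2,4p
python3 - <<'E'
from h import *
c=shot('scene')
w=cloud(c);m=mask(c,"orange")&(np.hypot(w[...,0]-.546,w[...,1]-.012)<.04)&(w[...,2]>.03);v,u=np.nonzero(m)
print(m.sum(),u.mean() if m.sum() else 0,v.min() if m.sum() else 0,v.max() if m.sum() else 0)
E
```

```text
position: [0.5451, 0.0117, 0.091]
ee_rot: [0.0, 0.73, -0.683, -0.0]
contact_force: [0.1, -0.4, -0.9]
position: [0.5451, 0.0118, 0.089]
ee_rot: [0.0, 0.73, -0.683, -0.0]
contact_force: [-0.6, 0.3, -0.4]
position: [0.5451, 0.0118, 0.088]
ee_rot: [0.0, 0.73, -0.683, -0.0]
contact_force: [-0.1, -0.0, 0.6]
14 236.64285714285714 198 203
```

Run:
```python
from h import *
c=shot('scene')
w=cloud(c); x,y,z=w[...,0],w[...,1],w[...,2]
for v in range(186,210): print(v,[(c['frame'][v,u].tolist(),(w[v,u]*1000).round().astype(int).tolist()) for u in (237,238)])
cv2.imwrite('pics/p6.png',cv2.resize(c['frame'][180:225,210:270],(800,600),interpolation=2)[:,:,::-1])
```

```text
186 [([113, 112, 106], [535, 22, 137]), ([114, 113, 107], [530, 22, 139])]
187 [([112, 111, 105], [535, 22, 134]), ([114, 114, 108], [530, 22, 136])]
188 [([110, 108, 103], [534, 23, 131]), ([114, 114, 108], [528, 24, 135])]
189 [([108, 107, 102], [536, 22, 127]), ([113, 112, 107], [530, 23, 130])]
190 [([107, 107, 101], [537, 21, 122]), ([113, 113, 106], [532, 21, 126])]
191 [([109, 109, 103], [532, 24, 123]), ([112, 111, 105], [532, 21, 122])]
192 [([111, 111, 105], [538, 20, 115]), ([112, 111, 105], [530, 23, 121])]
193 [([113, 112, 106], [538, 20, 113]), ([112, 111, 105], [529, 24, 118])]
194 [([112, 111, 105], [535, 22, 111]), ([112, 111, 106], [529, 24, 115])]
195 [([113, 110, 102], [536, 22, 107]), ([114, 112, 105], [533, 21, 109])]
196 [([116, 101, 89], [538, 21, 103]), ([116, 105, 95], [531, 23, 107])]
197 [([124, 87, 65], [549, 12, 90]), ([122, 92, 73], [547, 10, 90])]
198 [([132, 76, 40], [545, 15, 90]), ([130, 78, 46], [539, 16, 93])]
199 [([133, 69, 23], [544, 16, 88]), ([132, 69, 25], [540, 15, 89])]
200 [([127, 64, 18], [539, 20, 89]), ([126, 64, 17], [540, 15, 86])]
201 [([118, 60, 16], [539, 20, 85]), ([119, 61, 17], [538, 17, 85])]
202 [([115, 58, 15], [541, 18, 80]), ([115, 58, 17], [538, 17, 81])]
203 [([114, 57, 15], [538, 21, 80]), ([112, 57, 17], [538, 18, 78])]
204 [([113, 59, 23], [542, 18, 73]), ([110, 59, 24], [537, 18, 76])]
205 [([111, 69, 47], [541, 19, 71]), ([109, 70, 50], [537, 18, 72])]
206 [([106, 86, 77], [547, 14, 62]), ([105, 87, 80], [540, 16, 66])]
207 [([102, 98, 97], [545, 16, 61]), ([103, 100, 99], [540, 16, 63])]
208 [([102, 105, 107], [546, 15, 56]), ([104, 107, 109], [539, 17, 61])]
209 [([108, 111, 113], [539, 21, 59]), ([109, 113, 114], [541, 16, 56])]
```

View pics/p6.png

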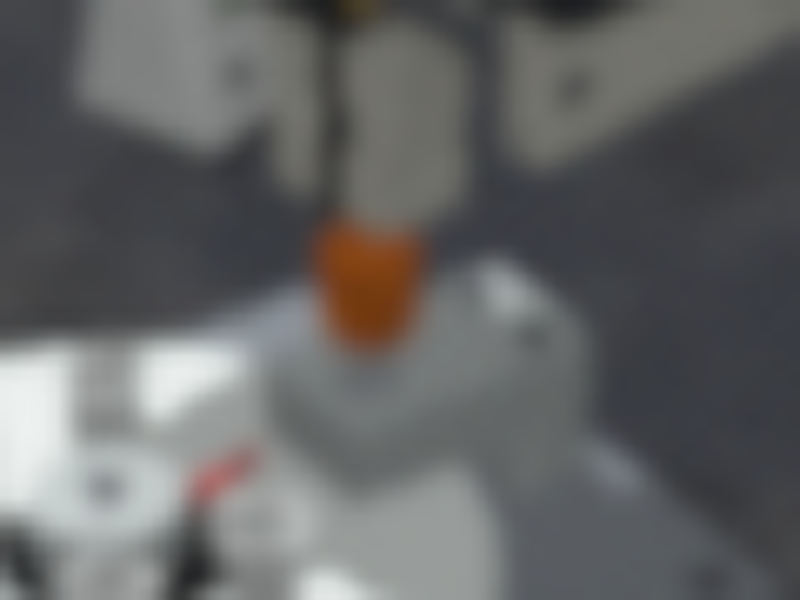

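The crop shows the finger tips (400,215) only just reaching the head top, and the head underside (370,345) still above the arm. When shut, the tips sit higher than I assumed, so I'll go on by feel.

```bash
F(){ python3 chk.py 12; }
python3 -m jog '[{"travel":[0,0,0.001],"roll":0,"gripper":1},{"travel":[0,0,0.002],"roll":0,"gripper":1},{"travel":[0,0,0.002],"roll":0,"gripper":1}]' | sed -n '2p;4p' && F &&
python3 -m jog '[{"travel":[0,0,0.001],"roll":0,"gripper":1},{"travel":[0,0,0.002],"roll":0,"gripper":1},{"travel":[0,0,0.002],"roll":0,"gripper":1}]' | sed -n '2p;4p' && F &&
python3 -m jog '[{"travel":[0,0,0.001],"roll":0,"gripper":1},{"travel":[0,0,0.002],"roll":0,"gripper":1},{"travel":[0,0,0.002],"roll":0,"gripper":1}]' | sed -n '2p;4p' && F &&
python3 -m jog '[{"travel":[0,0,0.001],"roll":0,"gripper":1},{"travel":[0,0,0.002],"roll":0,"gripper":1},{"travel":[0,0,0.002],"roll":0,"gripper":1}]' | sed -n '2p;4p' && F
python3 - <<'E'
from h import *
c=shot('scene')
w=cloud(c);m=mask(c,"orange")&(np.hypot(w[...,0]-.546,w[...,1]-.012)<.04)&(w[...,2]>.03);v,u=np.nonzero(m)
print(m.sum(),v.min(),v.max()); print(c['frame'][194:209,237].tolist())
E
```

```text
position: [0.545, 0.0117, 0.0859]
contact_force: [0.6, -0.6, -0.2]
position: [0.545, 0.0118, 0.0839]
contact_force: [0.1, -0.4, -0.5]
position: [0.545, 0.0118, 0.0819]
contact_force: [0.1, -0.2, 0.1]
position: [0.5451, 0.0118, 0.0799]
contact_force: [-0.1, -0.3, -0.2]
1 203 203
[[111, 109, 104], [112, 111, 105], [112, 111, 105], [111, 110, 103], [112, 104, 95], [116, 91, 76], [119, 75, 50], [116, 62, 26], [114, 58, 17], [113, 58, 16], [113, 59, 22], [110, 68, 46], [107, 86, 78], [103, 99, 98], [103, 105, 107]]
```

```bash
F(){ python3 chk.py 12; }
python3 -m jog '[{"travel":[0,0,0.001],"roll":0,"gripper":1},{"travel":[0,0,0.002],"roll":0,"gripper":1},{"travel":[0,0,0.002],"roll":0,"gripper":1}]' | sed -n '2p;4p' && F &&
python3 -m jog '[{"travel":[0,0,0.001],"roll":0,"gripper":1},{"travel":[0,0,0.002],"roll":0,"gripper":1},{"travel":[0,0,0.002],"roll":0,"gripper":1}]' | sed -n '2p;4p' && F
python3 - <<'E'
from h import *
c=shot('scene')
w=cloud(c);x,y,z=w[...,0],w[...,1],w[...,2]
print(c['frame'][196:209,237].tolist())
for u in (231,233,235,237,239,241,243): print(u,[(v,(w[v,u]*1000).round().astype(int).tolist()) for v in range(192,204,2)])
cv2.imwrite('pics/p7.png',cv2.resize(c['frame'][170:224,205:277],(800,600),interpolation=2)[:,:,::-1])
E
```

```text
position: [0.5454, 0.0118, 0.0783]
contact_force: [1.0, -0.2, 1.8]
position: [0.5453, 0.0118, 0.0762]
contact_force: [-0.3, 0.1, 2.8]
[[112, 111, 105], [112, 111, 105], [111, 110, 104], [110, 105, 97], [113, 94, 81], [115, 78, 57], [116, 65, 33], [114, 59, 19], [113, 57, 15], [113, 60, 25], [109, 71, 54], [105, 90, 85], [104, 103, 104]]
231 [(192, [556, 26, 109]), (194, [561, 23, 99]), (196, [558, 25, 94]), (198, [661, -53, 1]), (200, [655, -48, -1]), (202, [619, -21, 22])]
233 [(192, [551, 23, 110]), (194, [549, 25, 106]), (196, [555, 21, 94]), (198, [653, -55, 4]), (200, [648, -51, 1]), (202, [618, -27, 20])]
235 [(192, [545, 21, 112]), (194, [544, 22, 107]), (196, [543, 23, 101]), (198, [544, 23, 94]), (200, [546, 21, 86]), (202, [546, 21, 79])]
237 [(192, [535, 22, 118]), (194, [535, 22, 111]), (196, [535, 23, 105]), (198, [535, 23, 99]), (200, [539, 20, 89]), (202, [539, 20, 83])]
239 [(192, [528, 21, 121]), (194, [530, 20, 113]), (196, [532, 18, 104]), (198, [529, 21, 101]), (200, [529, 21, 95]), (202, [540, 12, 78])]
241 [(192, [531, 12, 116]), (194, [528, 14, 111]), (196, [532, 11, 101]), (198, [527, 15, 99]), (200, [535, 9, 86]), (202, [539, 6, 76])]
243 [(192, [528, 7, 115]), (194, [530, 5, 106]), (196, [532, 4, 98]), (198, [533, 4, 91]), (200, [627, -73, 2]), (202, [557, -16, 57])]
```

View pics/p7.png

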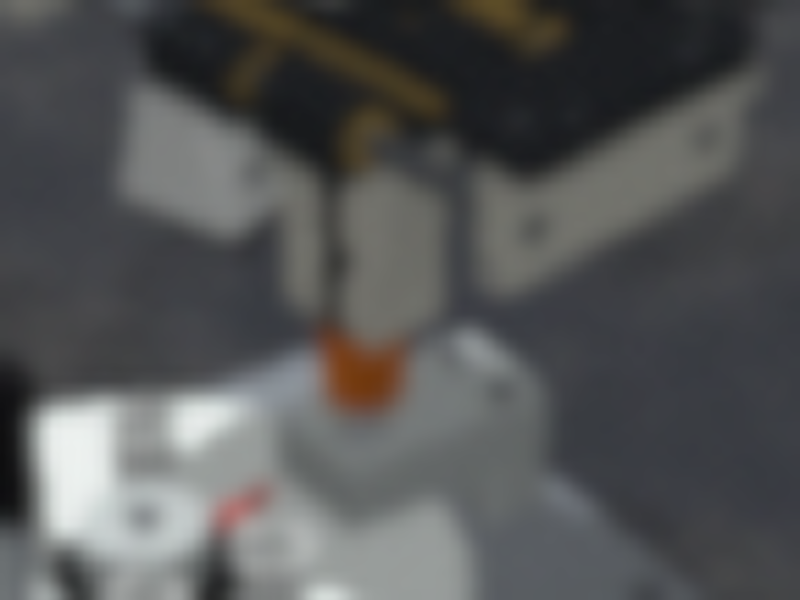

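The fingers are now on the head (370,335) with 2.8 N and have started to push. I keep pressing slowly until it seats.

```bash
F(){ python3 chk.py 10; }
python3 -m jog '[{"travel":[0,0,0.001],"roll":0,"gripper":1},{"travel":[0,0,0.002],"roll":0,"gripper":1},{"travel":[0,0,0.002],"roll":0,"gripper":1}]' | sed -n '2p;4p' && F &&
python3 -m jog '[{"travel":[0,0,0.001],"roll":0,"gripper":1},{"travel":[0,0,0.002],"roll":0,"gripper":1},{"travel":[0,0,0.002],"roll":0,"gripper":1}]' | sed -n '2p;4p' && F &&
python3 -m jog '[{"travel":[0,0,0.001],"roll":0,"gripper":1},{"travel":[0,0,0.002],"roll":0,"gripper":1},{"travel":[0,0,0.002],"roll":0,"gripper":1}]' | sed -n '2p;4p' && F &&
python3 -m jog '[{"travel":[0,0,0.001],"roll":0,"gripper":1},{"travel":[0,0,0.002],"roll":0,"gripper":1},{"travel":[0,0,0.002],"roll":0,"gripper":1}]' | sed -n '2p;4p' && F &&
python3 -m jog '[{"travel":[0,0,0.0005],"roll":0,"gripper":1},{"travel":[0,0,0.001],"roll":0,"gripper":1},{"travel":[0,0,0.001],"roll":0,"gripper":1}]' | sed -n '2p;4p' && F &&
python3 -m jog '[{"travel":[0,0,0.0005],"roll":0,"gripper":1},{"travel":[0,0,0.001],"roll":0,"gripper":1},{"travel":[0,0,0.001],"roll":0,"gripper":1}]' | sed -n '2p;4p' && F &&
python3 -m jog '[{"travel":[0,0,0.0005],"roll":0,"gripper":1},{"travel":[0,0,0.001],"roll":0,"gripper":1},{"travel":[0,0,0.001],"roll":0,"gripper":1}]' | sed -n '2p;4p' && F &&
python3 -m jog '[{"travel":[0,0,0.0005],"roll":0,"gripper":1},{"travel":[0,0,0.001],"roll":0,"gripper":1},{"travel":[0,0,0.001],"roll":0,"gripper":1}]' | sed -n '2p;4p' && F
```

```text
position: [0.5453, 0.0118, 0.074]
contact_force: [0.1, -0.2, 3.4]
position: [0.5452, 0.0118, 0.072]
contact_force: [0.4, -0.0, 1.8]
position: [0.5452, 0.0118, 0.07]
contact_force: [1.6, 0.1, 2.5]
position: [0.5452, 0.0118, 0.068]
contact_force: [1.1, -0.1, 1.6]
position: [0.5452, 0.0118, 0.0671]
contact_force: [0.9, -0.4, 3.5]
position: [0.5453, 0.0118, 0.0669]
contact_force: [-0.8, 0.4, 10.1]
```

The force stepped from 3 to 10 N after 12 mm of travel, so the head is on the guide arm. I retract and verify.

```bash
python3 -m jog '[{"travel":[0,0,-0.005],"roll":0,"gripper":1},{"travel":[0,0,-0.02],"roll":0,"gripper":1},{"travel":[0,0,-0.045],"roll":0,"gripper":1},{"travel":[0,0,-0.075],"roll":0,"gripper":1},{"travel":[0,0,-0.1],"roll":0,"gripper":1}]'|tail -3
python3 -m jog '[{"travel":[-0.03,0,-0.02],"roll":0,"gripper":1},{"travel":[-0.07,0,-0.02],"roll":0,"gripper":1},{"travel":[-0.1,0,-0.02],"roll":0,"gripper":1},{"travel":[-0.1,0,-0.02],"roll":0,"gripper":1}]'
python3 - <<'E'
from h import *
c=shot('scene'); t=shot('top')
for n,k in(("scene",c),("top",t)):
    w=cloud(k);m=mask(k,"orange")&(np.hypot(w[...,0]-.546,w[...,1]-.012)<.04)&(w[...,2]>.03);v,u=np.nonzero(m)
    if m.sum(): print(n,m.sum(),u.mean(),v.mean(),v.min(),v.max(),np.percentile(w[m][:,2],[50,95]),[proj(k,[.5462,.0121,z])[1].round(1) for z in(.088,.077,.076,.065)])
    w0=cloud(k); x,y,z=[w0[...,i] for i in range(3)]
    g=(abs(x-.542)<.012)&(y>-.03)&(y<-.005)&(z>.045)&(z<.065); print("guide z",np.median(z[g]) if g.any() else None)
E
```

```text
contact_force: [1.2, 0.2, 0.8]
width: 0.008
grasp_force: 0.0
time_s: 23.07
position: [0.5381, 0.1153, 0.1862]
ee_rot: [-0.0, 0.731, -0.683, -0.0]
contact_force: [-0.2, -0.1, -0.3]
width: 0.004
grasp_force: 0.0
scene 29 236.93103448275863 202.41379310344828 200 205 [0.07776975 0.08001825] [np.float64(198.1), np.float64(201.4), np.float64(201.7), np.float64(205.0)]
guide z 0.05702196248806818
top 20 226.1 206.95 205 209 [0.07785898 0.08043565] [np.float64(205.8), np.float64(206.0), np.float64(206.0), np.float64(206.2)]
guide z 0.05445956832213901
```

```bash
python3 -c "
from workcell import arm
print(arm.sign_off())"
```

```text
the job is handed in; nothing more can be done
None
```

I handed the job in at about 23 s on the robot's clock: the pin dropped into the disc hole, I released the handle, and I pressed the pin down until the force stepped from about 3 to 10 N, which I took as the head seating on the guide arm. I stopped turning when the camera showed the drop rather than on a felt catch. The final camera reading put the head top at about 78 mm against the nominal 76 mm, within measurement error. I did not go near the timer or the bottles.

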